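# Clear the spice jar and roll the rolling pin home on its rest

### The job

A spice jar has been left lying on the grooved wooden rolling-pin rest: first put it in the soup bowl. Then, without picking the rolling pin up, roll it over the ridges into the rear groove of the rest, and keep your fingertips against it until it lies still there before you let go. Leave the other things where they stand, and the bowl upright.

Things in the scene. Friction and masses are not known exactly. Their poses are not given: they have to be found in the camera images.
- pin_center (a point): middle of the small wooden rolling pin, on its axis. One rigid piece, about 0.25 kg: plain round barrel 44 mm in diameter, 120 mm long, a dark handle 19 mm thick at each end, 194 mm overall. It lies in the front or middle groove; y runs along the pin, x and z turn as it rolls. Pin and rest are varnished and slippery (friction about 0.3); the pin rolls freely and stops only in a groove
- home (a point): where the middle of the pin's axis belongs, in the rear groove of the rest, 34.5 mm above the worktop. x points to the rear of the rest (away from the robot), y along the grooves, z up. Rear groove starts empty
- middle (a point): the same point for the middle groove, 75 mm in front of home, same axes
- front (a point): the same point for the front groove, 150 mm in front of home, same axes
- jar_center (a point): centre of the spice jar that LIES in the front or middle groove (the one the pin is not in), along the groove: body squarish with well rounded sides, 44 to 48 mm thick, round cap as wide, 100 mm long, 0.11 kg. z runs along it to the cap. About 31 mm of space between jar and pin
- bowl: cream enamelled soup bowl, loose, 0.5 kg, 173 mm across the rim, 76 mm tall, hollow: inside floor about 10 mm above the worktop and 90 mm across, inside about 150 mm across at the rim. It stands beside the rest, to the right or left of it. Origin at the centre of its underside, z up
- tea: small tea carton, 72x135x78 mm tall, at the back; leave alone; origin at the centre of its underside
- jar2: second spice jar, 47 mm across, 98 mm tall, STANDING upright at the back; leave alone; origin at the centre of its underside
- salt: salt shaker, 44 mm across, 90 mm tall, standing between the rest and the bowl; leave alone; origin at the centre of its underside
- timer: round kitchen timer, 63 mm across, 60 mm tall, standing at the back right; leave alone; origin at the centre of its underside
- yog: yoghurt pot, 72 mm across, 71 mm tall, standing at the left; leave alone; origin at the centre of its underside
- jar: the same lying spice jar (see jar_center); origin on its axis at the bottom end, z towards the cap
- pin: the rolling pin (see pin_center); origin on its axis, 50 mm from its middle
- rest: the rest: a fixed light-wood tray, 243 mm deep (x, to the rear), 230 mm wide (y), turned up to 0.3 rad. Floor: three equal V grooves along y, 75 mm apart, sides sloping 12 degrees; groove bottoms 12 mm, ridges 20 mm above the worktop. Side cheeks (210 mm apart inside) and rear board (face 37.5 mm behind home) 45 mm tall, front open. Origin: centre of its underside

How it is judged (in metres and radians):
On the way, in this order (a step that is already met when the one before it is completed fails the run):
1. the lying spice jar is in the bowl and let go (horizontal distance between jar_center and bowl below 0.05 m and z of jar_center in the frame of bowl between 0 and 0.072 m and contact force between the fingers and jar below 0.1 N), for 0.2 s.
2. the pin lies in the rear groove (within 9 mm of home) and is steady, with the fingers still touching it (x of pin_center in the frame of home between -0.009 and 0.009 m and z of pin_center in the frame of home between -0.006 and 0.006 m and angle between the y axis of pin_center and the y axis of home, either way round below 0.08 rad and linear speed of pin below 0.03 m/s and contact force between the fingers and pin above 0.05 N), for 0.3 s.
At the end, for the whole second after the job is handed in: The pin lies still in the rear groove, its middle within 6 mm of home across the groove and in height, within 0.08 rad of the groove; the jar lies still in the bowl, within 50 mm of its axis and under 72 mm above its underside; the bowl is upright within 0.15 rad (all of step 1 and x of pin_center in the frame of home between -0.006 and 0.006 m and z of pin_center in the frame of home between -0.006 and 0.006 m and angle between the y axis of pin_center and the y axis of home, either way round below 0.08 rad and linear speed of pin below 0.02 m/s and angular speed of pin below 0.3 rad/s and linear speed of jar below 0.03 m/s and angle between bowl's own z axis and vertical below 0.15 rad); the robot touches nothing.
It fails at once if the pin is picked up (its middle more than 20 mm above its height in a groove) (z of pin_center in the frame of home above 0.02 m).
It fails at once if the pin falls off the rest (its middle more than 15 mm below home) (z of pin_center in the frame of home below -0.015 m).
It fails at once if a bystander (tea carton, standing spice jar, salt shaker, timer, yoghurt pot) is moved by more than 30 mm (distance of any of tea, jar2, salt, timer, yog from where it was at the start of the episode above 0.03 m).
It also fails if it takes over 59 s, if anything falls off the work surface, if the arm or the gripper's body presses on something with over 40 N, if the wrist force passes 120 N, or if a joint passes its speed limit or range.

### The arm

A 6-joint arm with a two-finger parallel gripper is mounted at the origin on a cart in front of the work surface, level with it; the furniture and walls round the work are solid. World frame = base frame: x ahead of the robot, y to its left, z up, the work surface at z = 0. Lengths are in mm, angles in degrees, forces in N, time in s.
With the tool pointing down it reaches from about 300 to 850 mm from the base axis. Payload 4.2 kg.
Tool frame: the origin (TCP) lies at the very end of the fingers, on their centre line; the grasp point (between the pads) lies 19 mm behind it (env.grasp_offset is the distance from the TCP to the grasp point, in mm); z points along the fingers, y is the line along which they close (so a half turn about z gives the same grasp; the last joint's range is limited). The gripper opens to 91 mm and grips with 3 to 60 N. Pads are 32 mm wide; open, the fingers measure 118 mm over their backs; the gripper's body (76 mm by 178 mm) begins 60 mm behind the grasp point.
Start: joints at [68.411, 18.312, 89.639, -0, 72.044, -1.146], TCP at [200.838, 538.802, 213.976] pointing down, gripper open.
Joint ranges: [-177.97, 177.97], [-48.28, 115.42], [12.27, 149.76], [-77.06, 257.06], [2.81, 150.46], [-146.56, 146.56]. Speed limits (degrees/s): [147.25, 147.25, 180, 180, 180, 180].

### API

Orientations are given as [roll, pitch, yaw] about the fixed x, y, z axes, in that order (R = Rz(yaw) Ry(pitch) Rx(roll)).
In Python, from workcell import env, eyes gives the robot as it stands.
- The arm moves only by the tool send_rows, never from a script. Its arguments are lists of equal length, an entry for each row: "grip": the opening, from -1 (shut) to 1 (fully open), so that 0 is half open; "xyz": the shift along the world's x, y, z in m, a list of three; "yaw": the turn about the world's z in degrees. A call has 1 to 8 rows; each row is the pose to reach, as a shift and turn from the pose commanded when the call began; what a row does not reach only later rows make up. A row lasts 1/12 s, in which the tool goes at most 41.7 mm and 7.16 degrees, less where a joint would pass 70% of its speed; a pose out of reach is approached as far as the arm can. A call with a gripper value outside its range is refused whole. The fingers move at their own pace and stop on an object; "grip_force" is the grip in N (left out, the last holds). Time passes only in rows, so rows that repeat a pose let the fingers close. It gives the time, the measured TCP pose, the force, the opening and the grip force at its end, in the units of the state.
- env.state(): the state, without advancing time (a new reading comes with each control period).
- eyes.grab_frame(name): name is "scene" or "top" or "wrist"; returns a dict with "frame" (480x640x3 uint8, red, green, blue), "fx", "fy", "cx", "cy" (pixels), "pose" (4x4, takes a point from camera to world coordinates). Camera axes: x right, y down, z forward; pixel columns grow to the right and rows downward; lengths in mm; the calibration is good to about 2 mm. The wrist camera is an equidistant fisheye: a pixel r from the principal point sees the ray r / f radians off the axis. A picture is of the moment at which its call begins. There is no depth.
- env.job_done(): hands the job in; it is judged then, once.
The state is a dict: "time_s": time; "qpos": joint angles; "qvel": joint speeds; "effort": joint torques, N m; "ee_pos": TCP position; "ee_rot": TCP orientation; "force": force on the tool from outside, world axes, zero at the start; "torque": the same for the moment, N m; "gripper_width": finger opening in mm; "gripper_force": force on a finger pad.
Only numpy, scipy, OpenCV 4.12 (cv2) and the standard library are available. Lean on these libraries where they do the work, as an engineer would, in place of code of your own. Each camera call takes 0.05 s, during which the arm holds its last target. There are 200 camera calls.

## Working session

There is one attempt and no reset: what is moved stays moved. The work goes in short steps, Python scripts to look and compute and a tool call to move; the robot and the scene stay as the last step left them, time stands still between calls to the robot, and variables do not carry over. Pictures are saved under pics/ and viewed, at most 10 in all, crops included, and the job is handed in when it is done.

Besides the shell and the picture viewer there is one more tool, called after "Emit:" in YAML: its name, and indented under it one key for each argument. send_rows: Moves the arm, as the interface text tells. Its arguments: {"type":"object","properties":{"grip":{"type":"array"},"xyz":{"type":"array"},"yaw":{"type":"array"},"grip_force":{"type":"number"}},"required":["grip","xyz","yaw"]}

```bash
mkdir -p pics; cat > h.py <<'E'
import numpy as np,cv2
from workcell import env,eyes
def shot(n,f):
    d=eyes.grab_frame(n); cv2.imwrite('pics/'+f,d['frame'][:,:,::-1]); np.savez('pics/'+f+'.npz',**{k:d[k] for k in('fx','fy','cx','cy','pose')}); return d
def ray(f,u,v,z):
    d=np.load('pics/'+f+'.npz'); r=np.array([(u-d['cx'])/d['fx'],(v-d['cy'])/d['fy'],1.]); P=d['pose']; w=P[:3,:3]@r; o=P[:3,3]; return (o+w*(z-o[2])/w[2]).round(1)
E
python3 -c "
from h import *
d=shot('top','top.png');e=shot('scene','scene.png');print(d['pose'].round(2),d['fx'],e['pose'].round(2));print(env.state())"
```

```text
[[-2.0000e-02 -9.9000e-01  1.0000e-01  4.8371e+02]
 [-1.0000e+00  2.0000e-02 -2.0000e-02  1.1416e+02]
 [ 2.0000e-02 -1.0000e-01 -9.9000e-01  1.1696e+03]
 [ 0.0000e+00  0.0000e+00  0.0000e+00  1.0000e+00]] 446.0504430546061 [[ 8.9000e-01 -2.5000e-01  3.7000e-01  2.4954e+02]
 [-4.5000e-01 -4.5000e-01  7.7000e-01 -6.4347e+02]
 [-2.0000e-02 -8.6000e-01 -5.2000e-01  5.7953e+02]
 [ 0.0000e+00  0.0000e+00  0.0000e+00  1.0000e+00]]
{'time_s': 0.1, 'qpos': array([ 6.84102444e+01,  1.83479734e+01,  8.96985210e+01,  2.59374521e-04,
        7.20418522e+01, -1.14414674e+00]), 'qvel': array([ 0.04340849, -0.02417723, -0.1746913 , -0.10895528,  0.05213056,
        0.01040753]), 'effort': array([-9.45655620e-05, -4.13331199e+01, -2.32511687e+01,  7.28931092e-02,
        4.21202474e-02, -6.50489096e-05]), 'ee_pos': array([200.68012714, 538.38250942, 213.21044597]), 'ee_rot': array([-1.79911676e+02, -2.01065362e-03,  1.59554309e+02]), 'force': array([-0.06749138,  0.22226278,  0.56188   ]), 'torque': array([ 0.05512435, -0.00674611,  0.03735826]), 'gripper_force': 0.0, 'gripper_width': 91.00578848206942}
```

View pics/top.png

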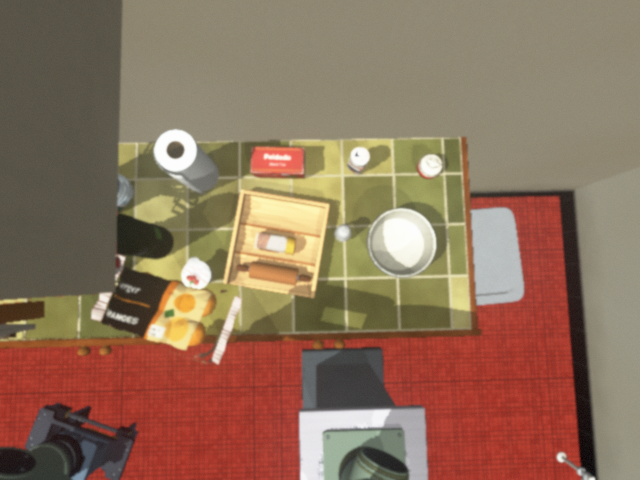

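View pics/scene.png

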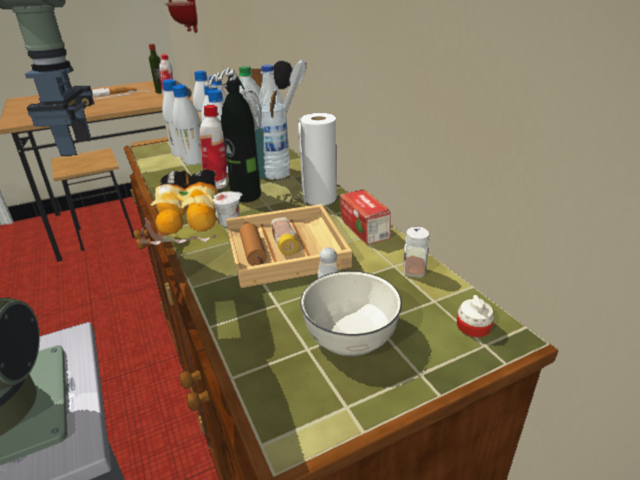

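The top view shows the pin in the front groove at about (274,273), the jar in the middle groove at about (277,242), the bowl to the right at (402,242), and the salt between at (344,233). I'll enlarge that part.

```bash
python3 -c "
from h import *
i=cv2.imread('pics/top.png')[180:305,220:380]
cv2.imwrite('pics/c1.png',cv2.resize(i,None,fx=4.75,fy=4.75,interpolation=cv2.INTER_CUBIC))"
```

```text
(no output)
```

View pics/c1.png

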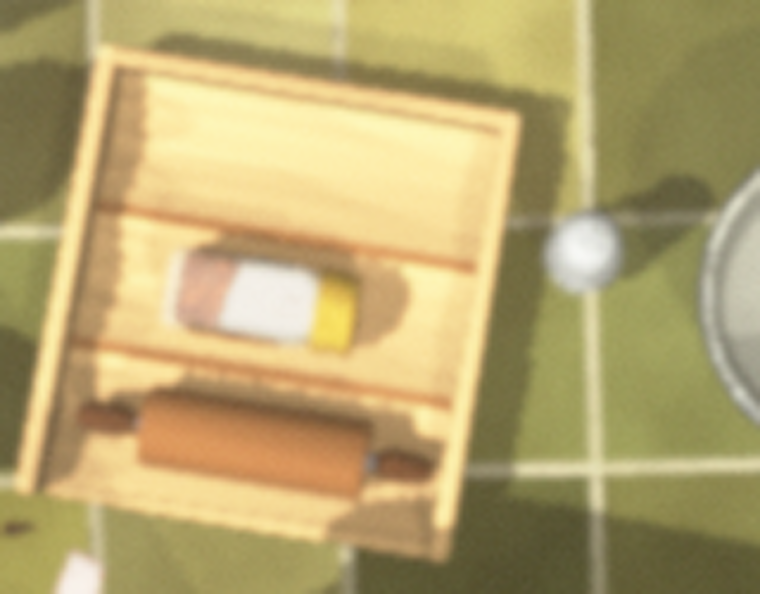

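The crop shows the rest's outer corners at (100,47), (520,112), (445,558) and (18,488), the jar ends at (172,287) and (357,312), the pin ends at (80,415) and (435,467), and the salt at (585,250).

```bash
python3 -c "
from h import *
p=lambda u,v,z:ray('top.png',220+u/4.75-.4,180+v/4.75-.4,z)
RL,RR,FR,FL=[p(*c,45) for c in((100,47),(520,112),(445,558),(18,488))]
print(RL,RR,FR,FL);N=np.linalg.norm
print('w',N(RL-RR),N(FL-FR),'d',N(RL-FL),N(RR-FR),'ang',np.degrees([np.arctan2(*(a-b)[1::-1]) for a,b in((RL,FL),(RR,FR))]),np.degrees([np.arctan2(-(a-b)[0],(a-b)[1]) for a,b in((RL,RR),(FL,FR))]))
print('jar',p(172,287,35),p(357,312,35),'pin',p(80,415,35),p(435,467,35),'salt',p(585,250,80),'ridges',p(97,205,20),p(475,267,20),p(70,343,20),p(450,402,20))
for z,px in((76,(368,436,207,277)),):
  print('bowl',ray('top.png',368,242,z),ray('top.png',437,242,z),ray('top.png',402,208,z),ray('top.png',402,277,z))
"
```

```text
[712.7 298.8  45. ] [672.7  74.   45. ] [436.4 119.4  45. ] [478.3 342.8  45. ]
w 228.33098782250298 227.29533651177272 d 238.49394122283277 240.62179868000328 ang [-10.63146154 -10.87563421] [-10.08938232 -10.62275226]
jar [583.3 262.6  35. ] [567.7 163.8  35. ] pin [516.1 312.   35. ] [484.  123.7  35. ] salt [593.8  43.4  80. ] ridges [630.4 304.9  20. ] [591.9  99.8  20. ] [555.5 319.8  20. ] [518.8 115.   20. ]
bowl [568.7 -18.4  76. ] [ 564.8 -189.2   76. ] [ 651.5 -106.    76. ] [480.9 -98.8  76. ]
```

Emit:
send_rows:
  grip: [0.5, 0.5, 0.5, 0.5, 0.5, 0.5, 0.5, 0.5]
  xyz:
    - [0.031, -0.027, 0]
    - [0.062, -0.054, 0]
    - [0.093, -0.081, 0]
    - [0.124, -0.108, 0]
    - [0.155, -0.135, 0]
    - [0.186, -0.162, 0]
    - [0.217, -0.189, 0]
    - [0.248, -0.216, 0]
  yaw: [-7, -14, -21, -28, -35, -42, -49, -56]
  grip_force: 15

```text
time_s: 0.77
ee_pos: [449.8, 321.1, 213.7]
ee_rot: [-180.0, 0.0, 103.2]
force: [1.0, 0.5, -1.3]
gripper_width: 68.1
gripper_force: 0.0
```

Emit:
send_rows:
  grip: [0.5, 0.5, 0.5, 0.5, 0.5, 0.5, 0.5]
  xyz:
    - [0.03, -0.026, 0]
    - [0.06, -0.052, 0]
    - [0.09, -0.078, 0]
    - [0.126, -0.11, -0.01]
    - [0.126, -0.11, -0.045]
    - [0.126, -0.11, -0.064]
    - [0.126, -0.11, -0.064]
  yaw: [-6, -12, -18, -24, -24, -24, -24]

```text
time_s: 1.35
ee_pos: [572.2, 210.6, 144.6]
ee_rot: [-179.5, 0.3, 79.4]
force: [-1.0, 0.7, -0.6]
gripper_width: 68.4
gripper_force: 0.0
```

```bash
python3 -c "
from h import *
d=shot('wrist','w1.png');print(d['pose'].round(2),d['fx'],d['cx'],d['cy']);s=env.state();print(s['ee_pos'],s['ee_rot'],s['time_s'])"
```

```text
[[ 9.8000e-01 -1.7000e-01 -6.0000e-02  5.8627e+02]
 [-1.8000e-01 -9.5000e-01 -2.5000e-01  2.8132e+02]
 [-1.0000e-02  2.6000e-01 -9.7000e-01  3.1580e+02]
 [ 0.0000e+00  0.0000e+00  0.0000e+00  1.0000e+00]] 371.64829954431775 323.5110382364356 243.42205094954022
[573.35602331 211.78552884 147.32924677] [-1.79684347e+02  1.74885825e-01  7.95045336e+01] 1.4
```

View pics/w1.png

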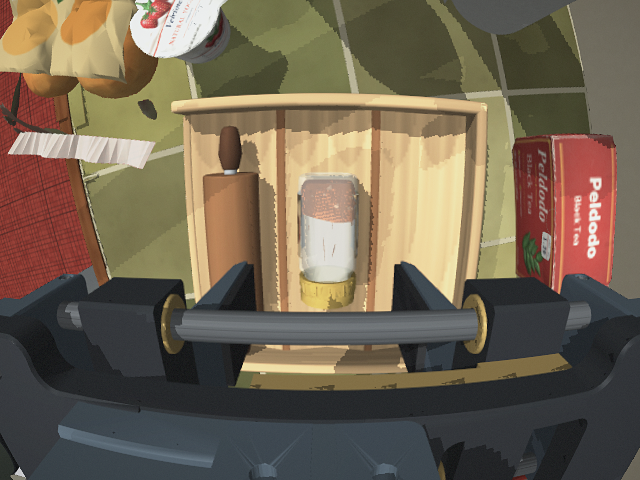

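The wrist view shows the jar lying between the fingers: bottom end at (329,177), cap end at (327,300). The pin is to its left at x≈231, and the ridges are at x≈281 and x≈376.

```bash
cat >> h.py <<'E'
def fray(f,u,v,z):
    d=np.load('pics/'+f+'.npz'); q=np.array([u-d['cx'],v-d['cy']]);r=np.linalg.norm(q);t=r/d['fx']
    r=np.r_[q/r*np.sin(t),np.cos(t)]; P=d['pose']; w=P[:3,:3]@r; o=P[:3,3]; return (o+w*(z-o[2])/w[2]).round(1)
E
python3 -c "
from h import *
for n,u,v,z in(('jarbot',329,177,40),('jarcap',327,300,45),('r1 top',281,112,20),('r1 bot',281,340,20),('r2 top',375,112,20),('r2 bot',376,340,20),('pin',231,200,40),('pinend',232,175,35),('cheek',183,104,45),('corner',484,104,45)):print(n,fray('w1.png',u,v,z))"
```

```text
jarbot [583.4 259.3  40. ]
jarcap [564.6 165.3  45. ]
r1 top [555.6 316.1  20. ]
r1 bot [514.1 122.3  20. ]
r2 top [628.4 302.7  20. ]
r2 bot [599.3 106.7  20. ]
pin [506.7 256.6  40. ]
pinend [510.4 275.1  35. ]
cheek [486.  337.5  45. ]
corner [710.4 297.   45. ]
```

Emit:
send_rows:
  grip: [0.5, 0.5, 0.5, 0.5, 0.5, -0.6, -0.6, -0.6]
  xyz:
    - [0, 0, -0.035]
    - [0, 0, -0.07]
    - [0, 0, -0.1]
    - [0, 0, -0.12]
    - [0, 0, -0.12]
    - [0, 0, -0.12]
    - [0, 0, -0.12]
    - [0, 0, -0.12]
  yaw: [0, 0, 0, 0, 0, 0, 0, 0]

```text
time_s: 2.07
ee_pos: [576.6, 213.7, 32.7]
ee_rot: [179.7, -0.1, 79.6]
force: [-0.8, 0.2, 0.0]
gripper_width: 51.3
gripper_force: 0.0
```

Emit:
send_rows:
  grip: [-0.6, -0.6, -0.6, -0.6, -0.6, -0.6, -0.6]
  xyz:
    - [0, 0, 0]
    - [0, 0, 0]
    - [0, 0, 0.02]
    - [0, 0, 0.05]
    - [0, 0, 0.085]
    - [0, 0, 0.125]
    - [0, 0, 0.125]
  yaw: [0, 0, 0, 0, 0, 0, 0]

```text
time_s: 2.65
ee_pos: [579.4, 214.3, 163.9]
ee_rot: [179.2, -0.5, 79.6]
force: [2.2, 0.8, -0.8]
gripper_width: 43.6
gripper_force: 15.0
```

Emit:
send_rows:
  grip: [-0.6, -0.6, -0.6, -0.6, -0.6, -0.6, -0.6, -0.6]
  xyz:
    - [0, 0, 0.015]
    - [0, -0.02, 0.02]
    - [0, -0.055, 0.02]
    - [-0.002, -0.09, 0.02]
    - [-0.004, -0.13, 0.02]
    - [-0.005, -0.17, 0.02]
    - [-0.006, -0.21, 0.02]
    - [-0.007, -0.25, 0.02]
  yaw: [0, 0, 0, 0, 0, 0, 0, 0]

```text
time_s: 3.32
ee_pos: [567.4, -39.0, 175.3]
ee_rot: [180.0, -0.0, 79.6]
force: [1.2, 0.7, -1.6]
gripper_width: 43.3
gripper_force: 15.0
```

Emit:
send_rows:
  grip: [-0.6, -0.6, -0.6, -0.6]
  xyz:
    - [-0.002, -0.035, 0]
    - [-0.002, -0.066, 0]
    - [-0.002, -0.066, 0]
    - [-0.002, -0.066, 0]
  yaw: [0, 0, 0, 0]

```text
time_s: 3.65
ee_pos: [565.6, -104.6, 175.0]
ee_rot: [180.0, -0.0, 79.4]
force: [-0.0, 0.1, -0.9]
gripper_width: 43.7
gripper_force: 15.0
```

```bash
python3 -c "
from h import *
d=shot('wrist','w2.png');s=env.state();print(s['ee_pos'],s['ee_rot'],s['time_s'],s['gripper_width'],d['pose'].round(2))"
```

```text
[ 565.63565169 -103.38460173  174.97470148] [ 1.79999292e+02 -3.89880003e-02  7.94680801e+01] 3.7 43.5084910410426 [[ 9.8000e-01 -1.8000e-01 -5.0000e-02  5.7791e+02]
 [-1.8000e-01 -9.5000e-01 -2.5000e-01 -3.4620e+01]
 [-0.0000e+00  2.5000e-01 -9.7000e-01  3.4666e+02]
 [ 0.0000e+00  0.0000e+00  0.0000e+00  1.0000e+00]]
```

View pics/w2.png

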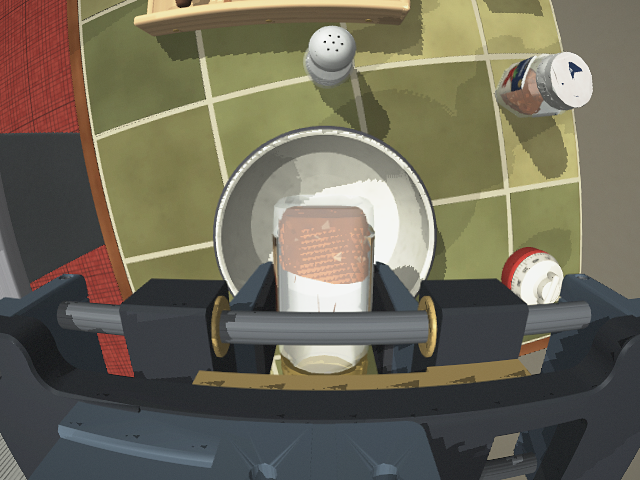

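The wrist view shows the jar firmly held, level, above the bowl. The rim runs from x=215 to x=436 at v≈230, with its far edge at (322,127).

```bash
python3 -c "
from h import *
a=[fray('w2.png',u,v,76) for u,v in((215,230),(436,230),(322,127),(240,170),(408,170))]
print(a); P=np.array(a)[:,:2]
A=np.c_[2*P,np.ones(5)];s=np.linalg.lstsq(A,(P**2).sum(1),rcond=None)[0];print(s[:2],np.sqrt(s[2]+s[0]**2+s[1]**2))
print(fray('w2.png',322,200,195),fray('w2.png',322,370,195))"
```

```text
[array([485. , -77.6,  76. ]), array([ 651.8, -108.9,   76. ]), array([579.7, -18.4,  76. ]), array([514.7, -37.1,  76. ]), array([636.3, -60. ,  76. ])]
[ 565.92768815 -103.95392944] 85.0052038185924
[573.4 -54.9 195. ] [ 558.2 -135.1  195. ]
```

Emit:
send_rows:
  grip: [-0.6, -0.6, -0.6, -0.6, -0.6, -0.6, -0.6, -0.6]
  xyz:
    - [0, 0, -0.03]
    - [0, 0, -0.065]
    - [0, 0, -0.09]
    - [0, 0, -0.105]
    - [0, 0, -0.115]
    - [0, 0, -0.123]
    - [0, 0, -0.13]
    - [0, 0, -0.13]
  yaw: [0, 0, 0, 0, 0, 0, 0, 0]

```text
time_s: 4.37
ee_pos: [565.6, -102.6, 44.3]
ee_rot: [-179.9, -0.0, 79.6]
force: [0.2, -0.3, -1.1]
gripper_width: 43.0
gripper_force: 15.0
```

No contact. I'll go a little lower, then release.

Emit:
send_rows:
  grip: [-0.6, -0.6, -0.6, 0.3, 0.3, 0.3, 0.3, 0.3]
  xyz:
    - [0, 0, -0.003]
    - [0, 0, -0.005]
    - [0, 0, -0.005]
    - [0, 0, -0.005]
    - [0, 0, -0.005]
    - [0, 0, -0.005]
    - [0, 0, -0.005]
    - [0, 0, -0.005]
  yaw: [0, 0, 0, 0, 0, 0, 0, 0]

```text
time_s: 5.03
ee_pos: [566.0, -103.3, 40.2]
ee_rot: [180.0, 0.0, 79.6]
force: [0.3, 0.2, 0.4]
gripper_width: 59.5
gripper_force: 0.0
```

Emit:
send_rows:
  grip: [0.3, 0.3, 0.3, 0.3, 0.3, 0.3, 0.3, 0.3]
  xyz:
    - [0, 0, 0.01]
    - [0, 0, 0.03]
    - [0, 0, 0.06]
    - [0, 0, 0.09]
    - [0, 0, 0.12]
    - [0, 0, 0.15]
    - [0, 0, 0.165]
    - [0, 0, 0.165]
  yaw: [0, 0, 0, 0, 0, 0, 0, 0]

```text
time_s: 5.7
ee_pos: [568.1, -103.6, 210.2]
ee_rot: [179.4, 0.0, 79.6]
force: [0.6, 0.2, 0.5]
gripper_width: 59.1
gripper_force: 0.0
```

```bash
python3 -c "
from h import *
shot('top','t2.png');shot('wrist','w3.png')
a=cv2.imread('pics/t2.png')[180:310,220:450];b=cv2.imread('pics/w3.png')[100:420,180:480]
a=cv2.resize(a,(460,260));b=cv2.resize(b,(300,320));c=np.zeros((320,760,3),np.uint8);c[:260,:460]=a;c[:,460:]=b
cv2.imwrite('pics/c2.png',c);s=env.state();print(s['ee_pos'],s['ee_rot'],s['time_s'])"
```

```text
[ 565.70659959 -103.18827402  205.47849902] [1.79938465e+02 2.25064081e-03 7.95561920e+01] 5.8
```

View pics/c2.png

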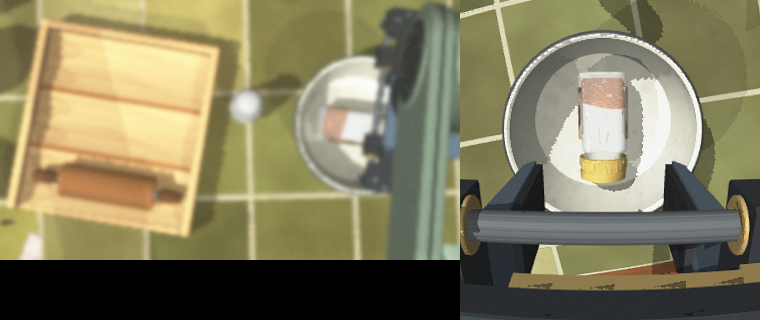

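The jar lies flat near the middle of the upright bowl, and the pin and the salt have not moved. Next I'll go above the pin.

Emit:
send_rows:
  grip: [0.3, 0.3, 0.3, 0.3, 0.3, 0.3, 0.3, 0.3]
  xyz:
    - [-0.008, 0.04, 0]
    - [-0.016, 0.08, 0]
    - [-0.024, 0.12, 0]
    - [-0.033, 0.16, 0]
    - [-0.041, 0.2, 0]
    - [-0.05, 0.24, 0]
    - [-0.058, 0.28, 0]
    - [-0.066, 0.32, 0]
  yaw: [0, 0, 0, 0, 0, 0, 0, 0]

```text
time_s: 6.47
ee_pos: [497.9, 218.2, 203.1]
ee_rot: [-179.8, 0.1, 79.6]
force: [0.7, 0.0, 0.1]
gripper_width: 59.2
gripper_force: 0.0
```

Emit:
send_rows:
  grip: [0.35, 0.35, 0.35, 0.35, 0.35, 0.35, 0.35]
  xyz:
    - [0, 0, -0.02]
    - [0, 0, -0.05]
    - [0, 0, -0.08]
    - [0, 0, -0.105]
    - [0, 0, -0.105]
    - [0, 0, -0.105]
    - [0, 0, -0.105]
  yaw: [0, 0, 0, 0, 0, 0, 0]

```text
time_s: 7.05
ee_pos: [500.3, 216.9, 100.5]
ee_rot: [180.0, -0.0, 79.5]
force: [-0.7, -0.1, 0.2]
gripper_width: 61.6
gripper_force: 0.0
```

```bash
python3 -c "
from h import *
shot('wrist','w4.png')
s=env.state();print(s['ee_pos'],s['ee_rot'],s['time_s'],s['gripper_width'])"
```

```text
[500.80484793 217.06910531 101.19336339] [ 1.79886657e+02 -7.04970045e-02  7.95434121e+01] 7.1 61.72324793493585
```

View pics/w4.png

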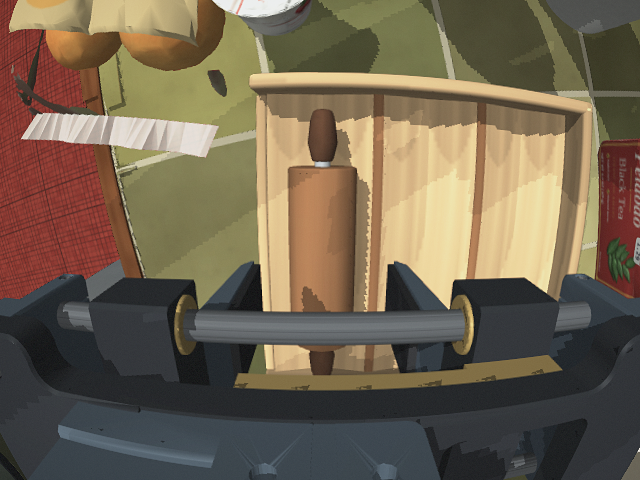

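The pin lies centred between the open fingers (pin at u≈322, finger midline ≈322). I'll descend to straddle it.

Emit:
send_rows:
  grip: [0.35, 0.35, 0.35, 0.35, 0.35, 0.2, 0.2, 0.2]
  xyz:
    - [0, 0, -0.02]
    - [0, 0, -0.04]
    - [0, 0, -0.058]
    - [0, 0, -0.068]
    - [0, 0, -0.072]
    - [0, 0, -0.072]
    - [0, 0, -0.072]
    - [0, 0, -0.072]
  yaw: [0, 0, 0, 0, 0, 0, 0, 0]

```text
time_s: 7.77
ee_pos: [500.9, 217.2, 29.3]
ee_rot: [179.9, -0.1, 79.6]
force: [0.0, 0.1, -0.3]
gripper_width: 54.4
gripper_force: 0.0
```

Emit:
send_rows:
  grip: [0.2, 0.2, 0.2, 0.2, 0.2, 0.2, 0.2, 0.2]
  xyz:
    - [0.005, -0.001, 0]
    - [0.01, -0.002, 0]
    - [0.016, -0.003, 0]
    - [0.022, -0.004, 0]
    - [0.028, -0.005, 0]
    - [0.033, -0.006, 0]
    - [0.038, -0.007, 0]
    - [0.043, -0.008, 0]
  yaw: [0, 0, 0, 0, 0, 0, 0, 0]

```text
time_s: 8.43
ee_pos: [543.8, 208.6, 27.9]
ee_rot: [180.0, -0.0, 79.6]
force: [0.8, -0.4, 0.1]
gripper_width: 55.1
gripper_force: 0.0
```

Emit:
send_rows:
  grip: [0.2, 0.2, 0.2, 0.2, 0.2, 0.2, 0.2, 0.2]
  xyz:
    - [0.005, -0.001, 0]
    - [0.01, -0.002, 0]
    - [0.016, -0.003, 0]
    - [0.022, -0.004, 0]
    - [0.027, -0.005, 0]
    - [0.031, -0.006, 0]
    - [0.031, -0.006, 0]
    - [0.031, -0.006, 0]
  yaw: [0, 0, 0, 0, 0, 0, 0, 0]

```text
time_s: 9.1
ee_pos: [573.8, 202.7, 27.9]
ee_rot: [-180.0, 0.0, 79.5]
force: [0.2, -0.2, -1.0]
gripper_width: 54.7
gripper_force: 0.0
```

```bash
python3 -c "
from h import *
shot('wrist','w5.png');shot('top','t5.png')
a=cv2.imread('pics/t5.png')[180:310,220:350];b=cv2.imread('pics/w5.png')[80:400,120:560]
c=np.hstack([cv2.resize(a,(320,320)),b])
cv2.imwrite('pics/c5.png',c);s=env.state();print(s['ee_pos'],s['ee_rot'],s['force'],s['time_s'])"
```

```text
[573.47698556 202.78074885  27.88093445] [-1.79974603e+02  1.22644912e-02  7.95586897e+01] [0.45609183 0.32267696 0.52524448] 9.2
```

View pics/c5.png

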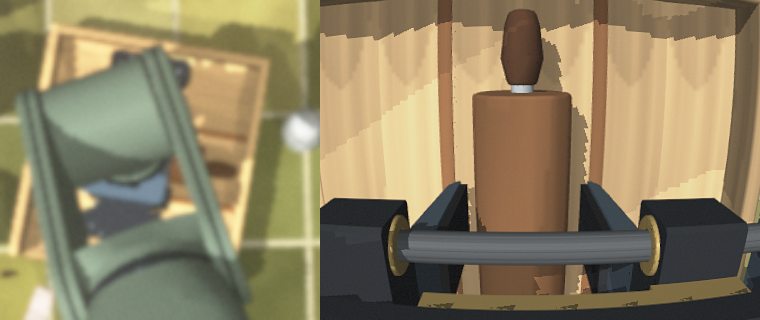

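The pin rolled into the middle groove and sits centred in the cage (u≈522, between the ridges at 445 and 597 in the crop). Next it goes over the second ridge, and I'll stop about 12 mm short of home so the leading finger stays clear of the rear board.

Emit:
send_rows:
  grip: [0.2, 0.2, 0.2, 0.2, 0.2, 0.2, 0.2, 0.2]
  xyz:
    - [0.005, -0.001, 0.001]
    - [0.01, -0.002, 0.001]
    - [0.016, -0.003, 0.001]
    - [0.022, -0.004, 0.001]
    - [0.028, -0.005, 0.001]
    - [0.033, -0.006, 0.001]
    - [0.038, -0.007, 0.001]
    - [0.043, -0.008, 0.001]
  yaw: [0, 0, 0, 0, 0, 0, 0, 0]

```text
time_s: 9.87
ee_pos: [617.8, 194.6, 28.9]
ee_rot: [180.0, -0.0, 79.6]
force: [0.5, 0.0, 0.2]
gripper_width: 54.9
gripper_force: 0.0
```

Emit:
send_rows:
  grip: [0.2, 0.2, 0.2, 0.2, 0.2, 0.2, 0.2, 0.2]
  xyz:
    - [0.005, -0.001, 0]
    - [0.01, -0.002, 0]
    - [0.015, -0.003, 0]
    - [0.018, -0.003, 0]
    - [0.018, -0.003, 0]
    - [0.018, -0.003, 0]
    - [0.018, -0.003, 0]
    - [0.018, -0.003, 0]
  yaw: [0, 0, 0, 0, 0, 0, 0, 0]

```text
time_s: 10.53
ee_pos: [635.0, 191.9, 29.3]
ee_rot: [179.9, -0.0, 79.6]
force: [2.2, -0.6, 1.5]
gripper_width: 54.7
gripper_force: 0.7
```

Emit:
send_rows:
  grip: [0.2, 0.2, 0.2, 0.2, 0.2, 0.2, 0.2, 0.2]
  xyz:
    - [0, 0, 0.003]
    - [0, 0, 0.006]
    - [0, 0, 0.01]
    - [0, 0, 0.014]
    - [0, 0, 0.018]
    - [0, 0, 0.02]
    - [0, 0, 0.02]
    - [0, 0, 0.02]
  yaw: [0, 0, 0, 0, 0, 0, 0, 0]

```text
time_s: 11.2
ee_pos: [635.3, 191.9, 49.5]
ee_rot: [179.9, -0.0, 79.6]
force: [1.4, -0.1, 1.8]
gripper_width: 54.9
gripper_force: 1.0
```

Emit:
send_rows:
  grip: [0.2, 0.15, 0.1, 0.1, 0.1, 0.1, 0.1, 0.1]
  xyz:
    - [0.003, -0.001, 0]
    - [0.006, -0.001, 0]
    - [0.009, -0.002, 0]
    - [0.012, -0.002, 0]
    - [0.012, -0.002, 0]
    - [0.012, -0.002, 0]
    - [0.012, -0.002, 0]
    - [0.012, -0.002, 0]
  yaw: [0, 0, 0, 0, 0, 0, 0, 0]
  grip_force: 3

```text
time_s: 11.87
ee_pos: [646.7, 189.8, 48.9]
ee_rot: [-180.0, 0.0, 79.6]
force: [0.1, -0.5, -0.9]
gripper_width: 50.2
gripper_force: 0.0
```

```bash
python3 -c "
from h import *
shot('wrist','w6.png')
s=env.state();print(s['ee_pos'],s['ee_rot'],s['force'],s['time_s'],s['gripper_width'],s['gripper_force'])"
```

```text
[646.68125877 189.81464771  48.91263954] [-1.79992119e+02  4.33727332e-03  7.95615293e+01] [-0.39408029 -0.08320004  0.1624199 ] 11.9167 50.48809837785645 0.0
```

View pics/w6.png

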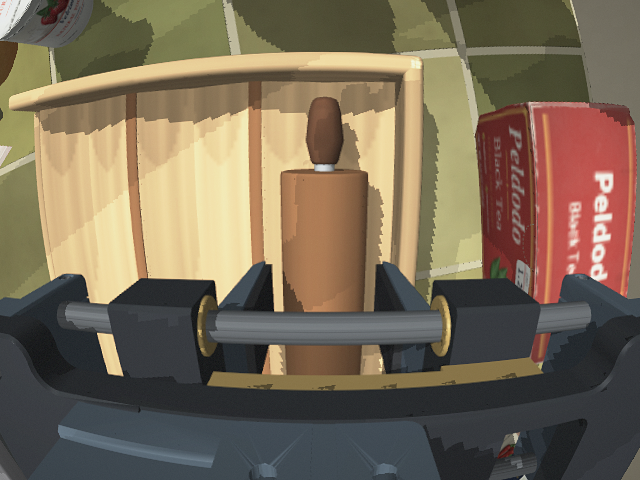

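The pin lies in the rear groove (u≈323, between the ridge at 256 and the board at about 395) and is centred between the fingers. I'll close on it gently.

Emit:
send_rows:
  grip: [0, -0.1, -0.2, -0.3, -0.4, -0.4, -0.4, -0.4]
  xyz:
    - [0, 0, 0]
    - [0, 0, 0]
    - [0, 0, 0]
    - [0, 0, 0]
    - [0, 0, 0]
    - [0, 0, 0]
    - [0, 0, 0]
    - [0, 0, 0]
  yaw: [0, 0, 0, 0, 0, 0, 0, 0]
  grip_force: 3

```text
time_s: 12.58
ee_pos: [646.8, 189.8, 49.1]
ee_rot: [180.0, -0.0, 79.6]
force: [-0.9, 0.2, 2.4]
gripper_width: 32.6
gripper_force: 2.9
```

Emit:
send_rows:
  grip: [-0.4, -0.4, -0.4, -0.4, -0.4, -0.4, -0.4, -0.4]
  xyz:
    - [0, 0, 0]
    - [0, 0, 0]
    - [0, 0, 0]
    - [0, 0, 0]
    - [0, 0, 0]
    - [0, 0, 0]
    - [0, 0, 0]
    - [0, 0, 0]
  yaw: [0, 0, 0, 0, 0, 0, 0, 0]

```text
time_s: 13.25
ee_pos: [646.9, 189.8, 49.1]
ee_rot: [180.0, -0.0, 79.6]
force: [-2.2, 0.3, 3.0]
gripper_width: 32.1
gripper_force: 3.4
```

Emit:
send_rows:
  grip: [-0.4, -0.4, -0.4, -0.4, -0.2, 0, 0.1, 0.1]
  xyz:
    - [0, 0, 0]
    - [0, 0, 0]
    - [0, 0, 0]
    - [0, 0, 0]
    - [0, 0, 0]
    - [0, 0, 0]
    - [0, 0, 0]
    - [0, 0, 0]
  yaw: [0, 0, 0, 0, 0, 0, 0, 0]

```text
time_s: 13.92
ee_pos: [646.8, 189.7, 48.5]
ee_rot: [-180.0, 0.0, 79.6]
force: [-0.5, 0.2, -0.2]
gripper_width: 49.8
gripper_force: 0.0
```

Emit:
send_rows:
  grip: [0.1, 0.1, 0.1, 0.1, 0.1, 0.1, 0.1, 0.1]
  xyz:
    - [0, 0, 0]
    - [0, 0, 0.01]
    - [0, 0, 0.03]
    - [0, 0, 0.06]
    - [0, 0, 0.09]
    - [0, 0, 0.12]
    - [0, 0, 0.12]
    - [0, 0, 0.12]
  yaw: [0, 0, 0, 0, 0, 0, 0, 0]

```text
time_s: 14.58
ee_pos: [648.1, 190.1, 172.2]
ee_rot: [179.7, -0.1, 79.6]
force: [-0.1, 0.4, -0.5]
gripper_width: 50.0
gripper_force: 0.0
```

Emit:
send_rows:
  grip: [0.1, 0.1, 0.1, 0.1, 0.1, 0.1, 0.1, 0.1]
  xyz:
    - [0, 0, 0]
    - [0, 0, 0]
    - [0, 0, 0]
    - [0, 0, 0]
    - [0, 0, 0]
    - [0, 0, 0]
    - [0, 0, 0]
    - [0, 0, 0]
  yaw: [0, 0, 0, 0, 0, 0, 0, 0]

```text
time_s: 15.25
ee_pos: [646.8, 189.8, 168.8]
ee_rot: [-180.0, 0.0, 79.6]
force: [0.0, -0.2, -0.2]
gripper_width: 50.2
gripper_force: 0.0
```

```bash
python3 -c "
from h import *
shot('wrist','w7.png');shot('scene','s7.png')
b=cv2.imread('pics/w7.png')[40:360,120:520];a=cv2.imread('pics/s7.png')[180:380,210:430]
cv2.imwrite('pics/c7.png',np.hstack([cv2.resize(a,(352,320)),b]))"
```

```text
(no output)
```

View pics/c7.png

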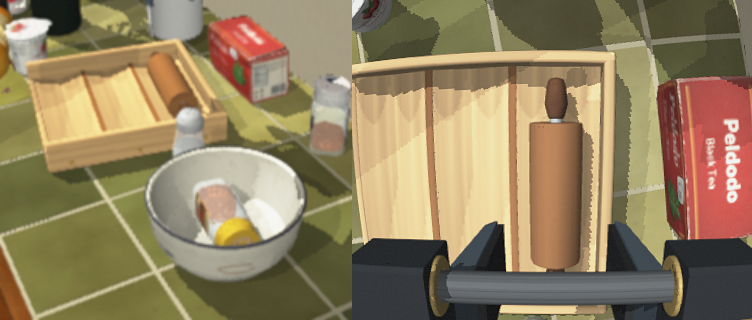

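The pin lies in the rear groove (u≈556, midway between the ridge at 513 and the board at about 600), the jar is in the upright bowl, and the gripper is clear.

```bash
python3 -c "
from workcell import env
print(env.job_done())"
```

```text
the job is handed in; nothing more can be done
None
```

The job is handed in; the verdict was not shown, but my last pictures show the jar in the upright bowl and the pin in the rear groove, held about 1 s before release, and I saw no other object moved.

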